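# Assemble the sieve stack on the shaker

### The arm

A 6-joint arm with a two-finger parallel gripper is mounted at the origin on a cart in front of the work surface, level with it; the furniture and walls round the work are solid. World frame = base frame: x ahead of the robot, y to its left, z up, the work surface at z = 0. Lengths are in mm, angles in degrees, forces in N, time in s.
With the tool pointing down it reaches from about 425 to 1125 mm from the base axis. Payload 14.9 kg.
Tool frame: the origin (TCP) lies at the very end of the fingers, on their centre line; the grasp point (between the pads) lies 19 mm behind it (bot.hold_point_z is the distance from the TCP to the grasp point, in mm); z points along the fingers, y is the line along which they close (so a half turn about z gives the same grasp; the last joint's range is limited). The gripper opens to 91 mm and grips with 3 to 60 N. Pads are 32 mm wide; open, the fingers measure 118 mm over their backs; the gripper's body (76 mm by 178 mm) begins 60 mm behind the grasp point.
Start: joints at [-66.308, 21.709, 99.362, -0, 58.929, -1.908], TCP at [302.455, -631.299, 175.632] pointing down, gripper open.
Joint ranges: [-158.91, 158.91], [-42.39, 125.64], [0.06, 152.35], [-60.88, 240.88], [17.5, 164.5], [-176.32, 176.32]. Speed limits (degrees/s): [108.29, 108.29, 136.94, 180, 180, 180].

### API

Orientations are given as [roll, pitch, yaw] about the fixed x, y, z axes, in that order (R = Rz(yaw) Ry(pitch) Rx(roll)).
In Python, from cell import bot, get_image, get_calibration, spotter gives the robot as it stands.
- The arm moves only by the tool step_arm, never from a script. Its argument "moves" is a list of rows, each an object of numbers: "x", "y", "z": the shift along the tool's x, y, z in units of 0.2 m (1.0 is 0.2 m); "spin": the turn about the tool's z in units of 90 degrees (1.0 is 90 degrees); "claw": the opening, from 0 (shut) to 1 (fully open). In form: [{"x": .., "y": .., "z": .., "spin": .., "claw": ..}, ...]. A call has 1 to 12 rows; each row is the pose to reach, as a shift and turn from the pose commanded when the call began, along the tool's axes at that moment; what a row does not reach only later rows make up. A row lasts 1/10 s, in which the tool goes at most 50 mm and 8.59 degrees, less where a joint would pass 70% of its speed; a pose out of reach is approached as far as the arm can. A call with a number of a shift or a turn outside -1 to 1 is refused whole. A call with a gripper value outside its range is refused whole. The fingers move at their own pace and stop on an object; the grip force is fixed at half the most. Time passes only in rows, so rows that repeat a pose let the fingers close. It gives the time, the measured TCP pose, the force, the opening and the grip force at its end, in the units of the state.
- bot.state(): the state, without advancing time (a new reading comes with each control period).
- get_image(name): name is "side" or "top" or "wrist"; returns the picture (400x640x3 uint8, blue, green, red); there is no depth.
- get_calibration(name): a dict with "fx", "fy", "cx", "cy" (pixels), "camera_from_world" (4x4, takes a point from world to camera coordinates). Camera axes: x right, y up, looking along -z (the intrinsics and any distortion apply to the point x, -y, -z); pixel columns grow to the right and rows downward; lengths in mm; the calibration is good to about 2 mm. A picture is of the moment at which its call begins: read the wrist's pose just before it. get_calibration takes no time and is no camera call; for the wrist camera it gives the pose at the moment of the call.
- bot.finish_job(): hands the job in; it is judged then, once.
Trained networks look in the newest picture that a camera, given by its name, has taken for a name from the list of things; names that differ only in an ending like _2 or _b are one class to them, and where a whole thing is asked for, a point or a joint stands for the part that bears it (a point fixed in the world has none). Each returns a list of dicts, best first, with "conf" (0 to 1); they miss things now and then, are a little off and sometimes report something else, mostly with a low value. They report only what shows in the picture. A call takes as long as a camera call. They do not tell look-alikes from the thing itself.
- spotter.find_in(camera, query): "position" ([x, y, z] in mm, in world coordinates, good to about 4 mm: the middle of the surface that is visible of it).
- spotter.outline_of(camera, query): "mask" (400x640 bool, what is visible of it).
- spotter.pinpoint(camera, query): "position" ([x, y, z] in mm, in world coordinates, good to about 4 mm: a listed point, or the origin of a listed thing).
The state is a dict: "clock": time; "joints": joint angles; "qvel": joint speeds; "tau": joint torques, N m; "ee_pos": TCP position; "eef_rot": TCP orientation; "wrist_force": force on the tool from outside, world axes, zero at the start; "ft_torque": the same for the moment, N m; "opening": finger opening in mm; "finger_force": force on a finger pad.
Only numpy, scipy, OpenCV 4.12 (cv2) and the standard library are available. Lean on these libraries where they do the work, as an engineer would, in place of code of your own. Each camera call takes 0.05 s, during which the arm holds its last target. There are 200 camera calls.

### The job

Build the sieve stack on the pan of the small white shaker: the blue (fine) sieve first, then the red (medium) one, then the yellow (coarse) one, and the steel lid on top, each fully seated in the one below. The green sieve is not needed: leave it, the beaker, the brown bottle and the tape roll where they stand.

Things in the scene. Friction and masses are not known exactly. Their poses are not given: they have to be found in the camera images.
- shaker: Small white round sieve shaker, 100 mm diameter base, 22 mm high, fixed to the worktop, with a steel receiving pan (58 mm diameter) standing in its middle up to 56 mm. Origin: centre of its underside on the worktop, z up, x away from its small black control panel.
- pan_rim (a point): Centre of the pan's open mouth, level with its flat rim, 56 mm above the worktop; z up. The mouth is a round socket 50 mm across and 11 mm deep, the same as the sieves' sockets. A seated sieve's origin lies 10 mm below this point.
- blue_sieve: Fine sieve: round blue plastic sieve, mesh seen in its open top, 58 mm diameter, 38 mm high, 0.09 kg. Origin: centre of its underside, z up. z 0-10 mm: spigot, 35 mm across at the foot, 47 mm from z = 8. z 10-38: straight 58 mm body to grip. Top: socket 50 mm across, 11 deep, rim at z = 38. Nested, the spigot sits in the socket below (1.5 mm play) and the shoulder (z = 10) on the rim below: each sieve adds 28 mm.
- red_sieve: Medium sieve: round red plastic sieve, mesh seen in its open top, 58 mm diameter, 38 mm high, 0.09 kg. Same shape, sizes and origin as the blue sieve.
- yellow_sieve: Coarse sieve: round yellow plastic sieve, mesh seen in its open top, 58 mm diameter, 38 mm high, 0.09 kg. Same shape, sizes and origin as the blue sieve.
- green_sieve: Sieve that is not needed: round green plastic sieve, mesh seen in its open top, 58 mm diameter, 38 mm high, 0.09 kg. Same shape, sizes and origin as the blue sieve; it must stay where it is.
- lid: Steel lid with a black knob, standing upright, 0.08 kg. Origin: centre of its underside, z up. z 0 to 10 mm is the same spigot as the sieves'; z 10 to 17 mm a 58 mm disc; z 17 to 41 mm a round knob of 20 mm diameter, to be gripped. It seats in a sieve's socket with its disc's underside (z = 10 mm) on the rim.
- beaker: Clear open beaker, 56 mm diameter, 65 mm high, standing; origin: centre of its underside. Stays where it is.
- brown_bottle: Small brown bottle with a white cap, 28 mm diameter, 62 mm high, standing; origin: centre of its underside. Stays where it is.
- tape_roll: Roll of beige tape lying flat, 68 mm diameter, 18 mm high; origin: centre of its underside. Stays where it is.
There are look-alikes about, which are no part of the job. Several things look just like the red_sieve: the one meant starts farthest to the robot's right.

How it is judged:
By the outcome, as a careful person would: the job done as asked, in the order asked, and still so for the second after the job is handed in, with the robot touching nothing.
It also fails if it takes over 112 s, if anything falls off the work surface, if the arm or the gripper's body presses on something with over 40 N, if the wrist force passes 120 N, or if a joint passes its speed limit or range.

## Working session

There is one attempt and no reset: what is moved stays moved. The work goes in short steps, Python scripts to look and compute and a tool call to move; the robot and the scene stay as the last step left them, time stands still between calls to the robot, and variables do not carry over. Pictures are saved under pics/ and viewed, at most 16 in all, crops included, and the job is handed in when it is done.

Besides the shell and the picture viewer there is one more tool, called after "Call:" by a JSON object that holds its "fn" and its "kwargs". step_arm: Moves the arm, as the interface text tells. Shifts and turns lie within -1 to 1; 1 stands for 0.2 m of shift or 90 degrees of turn. Its arguments: {"type":"object","properties":{"moves":{"type":"array","items":{"type":"object","properties":{"x":{"type":"number"},"y":{"type":"number"},"z":{"type":"number"},"spin":{"type":"number"},"claw":{"type":"number"}}}}},"required":["moves"]}

```bash
ls; mkdir -p pics; python3 - <<'E'
from cell import bot,get_image,get_calibration,spotter
import cv2
for n in("side","top"):
    cv2.imwrite(f"pics/{n}0.png",get_image(n))
for q in("blue_sieve","red_sieve","yellow_sieve","green_sieve","lid","pan_rim","shaker","beaker","brown_bottle","tape_roll"):
    for c in("top",):
        print(q,c,[(round(d["conf"],2),[round(v) for v in d["position"]]) for d in spotter.pinpoint(c,q)])
s=bot.state();print(s["clock"],s["ee_pos"],s["eef_rot"],s["opening"])
E
```

```text
pics
blue_sieve top [(0.78, [402, 188, -1]), (0.17, [411, -343, -2])]
red_sieve top [(0.77, [672, 363, -1]), (0.74, [440, 38, 60]), (0.66, [602, 165, 0]), (0.63, [425, 412, -4])]
yellow_sieve top [(0.7, [564, 331, 0]), (0.69, [584, -183, 4]), (0.49, [410, -346, -4])]
green_sieve top [(0.7, [569, 331, 4]), (0.66, [578, -314, -3])]
lid top [(0.65, [566, 332, 0])]
pan_rim top [(0.61, [442, 37, 58])]
shaker top [(0.84, [439, 35, -3])]
beaker top [(0.79, [410, -213, -3])]
brown_bottle top [(0.63, [420, 307, -1])]
tape_roll top [(0.62, [584, -186, 2])]
0.6 [ 302.45569    -631.28927272  175.63397547] [-1.79999107e+02  1.79481007e-04  2.55990410e+01] 91.11412794704178
```

View pics/top0.png

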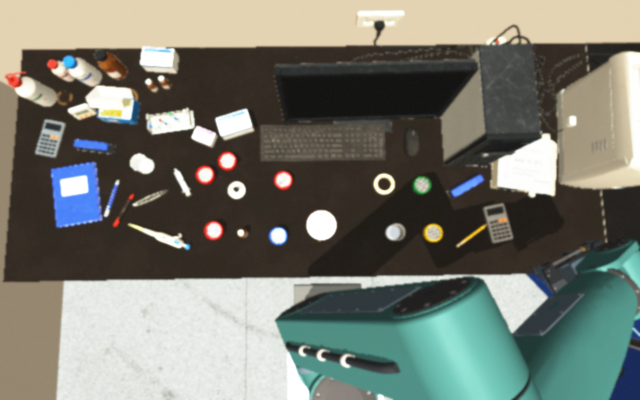

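View pics/side0.png

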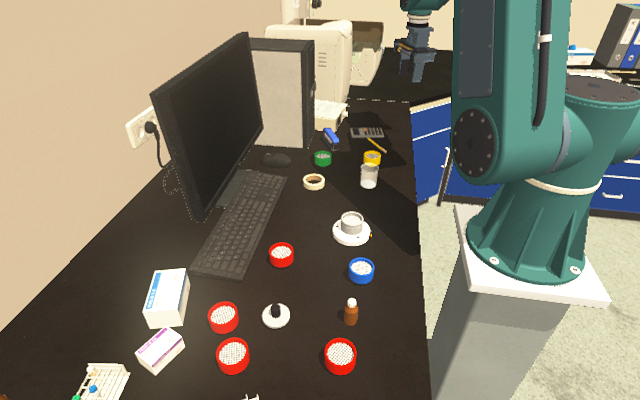

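The reds in the top picture are at (205,174), (227,160), (213,230) and (284,180). The robot's right is image right (−y), so the one meant is at (284,180), near world (602,165). I'll confirm it in a crop and measure positions.

```bash
cat > h.py <<'E'
from cell import bot,get_image,get_calibration,spotter
import cv2,numpy as np
from scipy.optimize import least_squares
def proj(K,P):
    P=np.atleast_2d(P); p=(np.c_[P,np.ones(len(P))]@np.array(K["camera_from_world"]).T)[:,:3]*[1,-1,-1]
    return np.c_[K["fx"]*p[:,0]/p[:,2]+K["cx"],K["fy"]*p[:,1]/p[:,2]+K["cy"]]
T=np.linspace(0,2*np.pi,60,endpoint=False)
def rings(x,y,rz): return np.vstack([np.c_[x+r*np.cos(T),y+r*np.sin(T),0*T+z] for r,z in rz])
SV=[(17.5,0),(23.5,8),(29,10),(29,38)]; LID=[(17.5,0),(29,10),(29,17),(10,41)]; SH=[(50,0),(50,22),(29,56)]
def cen(c): 
    m=cv2.moments(c); return np.array([m["m10"]/m["m00"],m["m01"]/m["m00"]])
def model(K,x,y,rz): return cen(cv2.convexHull(proj(K,rings(x,y,rz)).astype(np.float32)))
HS={"red":[(0,9),(171,180)],"blue":[(105,128)],"yellow":[(22,34)],"green":[(55,85)]}
def colmask(im,col):
    h=cv2.cvtColor(im,cv2.COLOR_BGR2HSV); m=0
    for a,b in HS[col]: m=m|cv2.inRange(h,(a,110,50),(b,255,255))
    return m
def blob(im,K,col,guess,rz,mask=None):
    """hull centroid of the colour component(s) near the guess' projection"""
    m=colmask(im,col) if mask is None else mask.astype(np.uint8)*255
    h=cv2.convexHull(proj(K,rings(*guess,rz)).astype(np.float32))
    g=np.zeros(m.shape,np.uint8); cv2.fillConvexPoly(g,h.astype(int),255); g=cv2.dilate(g,np.ones((9,9)))
    c=cv2.findNonZero(m&g)
    if c is None: return None
    c=cv2.convexHull(c).astype(np.float32); return cen(c),cv2.contourArea(c)/cv2.contourArea(h)
def fit(K,uv,rz,g): return least_squares(lambda q:model(K,*q,rz)-uv,g,diff_step=1e-3).x
E
python3 - <<'E'
from h import *
I={n:get_image(n) for n in("top","side")};Ks={n:get_calibration(n) for n in I}
print({k:v for k,v in Ks["top"].items() if k!="camera_from_world"})
for nm,col,g,rz in[("blue_sieve","blue",(402,188),SV),("red_sieve","red",(602,165),SV),("yellow_sieve","yellow",(410,-345),SV),("lid",None,(566,331),LID),("shaker",None,(440,36),SH)]:
    for n in I:
        mk=None
        if col is None:
            L=spotter.outline_of(n,nm)
            L=[d for d in L if np.linalg.norm(cen(cv2.convexHull(cv2.findNonZero(d["mask"].astype(np.uint8))).astype(np.float32))-model(Ks[n],*g,rz))<15]
            if not L: print(nm,n,"none"); continue
            mk=L[0]["mask"]
        b=blob(I[n],Ks[n],col,g,rz,mk)
        print(nm,n,b and (b[0].round(1),round(b[1],2),fit(Ks[n],b[0],rz,g).round(1)))
    L=spotter.pinpoint("side",nm); print("  spot side",[(round(d["conf"],2),np.round(d["position"])) for d in L])
a=cv2.resize(I["top"][135:255,180:340],None,fx=5,fy=5,interpolation=cv2.INTER_CUBIC);cv2.imwrite("pics/crop.png",a)
E
```

```text
{'fx': 385.41690952771796, 'fy': 385.41690952771796, 'cx': 316.2011877097395, 'cy': 199.6611668619243}
blue_sieve top (array([277.8, 235.5]), 1.24, array([406.2, 188.9]))
blue_sieve side (array([361.1, 270. ]), 0.96, array([405.3, 188.1]))
  spot side [(0.6, array([402., 193.,  -4.])), (0.56, array([ 407., -342.,    2.]))]
red_sieve top (array([282.9, 179.8]), 1.4, array([600.1, 170.7]))
red_sieve side (array([280.8, 254.4]), 1.04, array([599.6, 170.6]))
  spot side [(0.72, array([621., 442.,  -2.])), (0.61, array([670., 364.,   2.])), (0.58, array([594., 171.,   3.])), (0.55, array([425., 410.,   5.]))]
yellow_sieve top (array([432.7, 232.3]), 1.08, array([ 409.7, -345. ]))
yellow_sieve side (array([372.3, 156.1]), 1.18, array([ 408.2, -356. ]))
  spot side [(0.52, array([ 406., -342.,    2.]))]
lid top (array([236.5, 189.5]), 0.87, array([569.9, 335.1]))
lid side (array([275.8, 315.6]), 0.94, array([568.5, 335.9]))
  spot side [(0.61, array([563., 336.,  -1.]))]
shaker top (array([321.3, 224.9]), 0.97, array([441.3,  38.7]))
shaker side (array([351.7, 229.7]), 0.91, array([441.2,  39.8]))
  spot side [(0.71, array([443.,  45.,  -0.])), (0.31, array([ 410., -210.,   -0.]))]
```

View pics/crop.png

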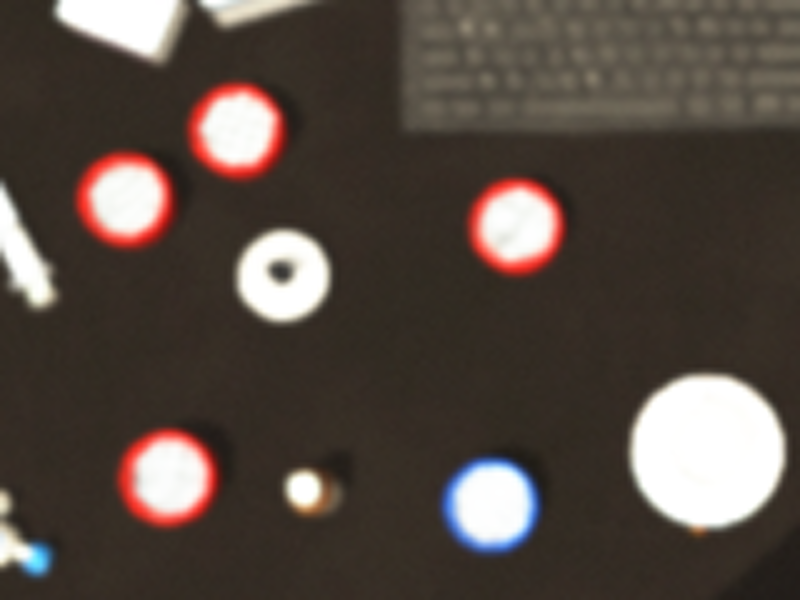

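The crop's red at (515,225), i.e. (284,180) in full, is the rightmost of the four reds: world (600,171). The top and side fits agree to about 1 mm for everything except yellow, where the side view is off. I'll move now and look at yellow with the wrist camera on the way.

Call:
{"fn": "step_arm", "kwargs": {"moves": [{"x": 0, "y": 0, "z": -0.12, "spin": 0.284, "claw": 1}, {"x": 1, "y": -1, "z": -0.12, "spin": 0.284, "claw": 1}, {"x": 1, "y": -1, "z": -0.12, "spin": 0.284, "claw": 1}, {"x": 1, "y": -1, "z": -0.12, "spin": 0.284, "claw": 1}, {"x": 1, "y": -1, "z": -0.12, "spin": 0.284, "claw": 1}, {"x": 1, "y": -1, "z": -0.12, "spin": 0.284, "claw": 1}, {"x": 1, "y": -1, "z": -0.12, "spin": 0.284, "claw": 1}, {"x": 1, "y": -1, "z": -0.12, "spin": 0.284, "claw": 1}, {"x": 1, "y": -1, "z": -0.12, "spin": 0.284, "claw": 1}, {"x": 1, "y": -1, "z": -0.12, "spin": 0.284, "claw": 1}, {"x": 1, "y": -1, "z": -0.12, "spin": 0.284, "claw": 1}]}}

```text
clock: 2.25
ee_pos: [396.1, -365.5, 199.6]
eef_rot: [180.0, 0.0, -0.0]
wrist_force: [-0.3, -0.0, 0.2]
opening: 91.1
finger_force: 0.0
```

```bash
cat > w.py <<'E'
from h import *
import sys
col,gx,gy=sys.argv[1],float(sys.argv[2]),float(sys.argv[3])
s=bot.state();K=get_calibration("wrist");im=get_image("wrist");cv2.imwrite(sys.argv[4],im)
b=blob(im,K,col,(gx,gy),SV)
print(s["clock"],s["ee_pos"].round(1),s["eef_rot"].round(2),"proj",proj(K,[gx,gy,38]).round(), b and (b[0].round(1),round(b[1],2),fit(K,b[0],SV,(gx,gy)).round(1)))
E
python3 w.py yellow 410 -346 pics/w1.png
```

```text
2.25 [ 396.1 -365.5  199.6] [ 1.7999e+02  0.0000e+00 -3.0000e-02] proj [[302. 171.]] (array([301.3, 170. ]), 0.94, array([ 409.5, -344.2]))
```

View pics/w1.png

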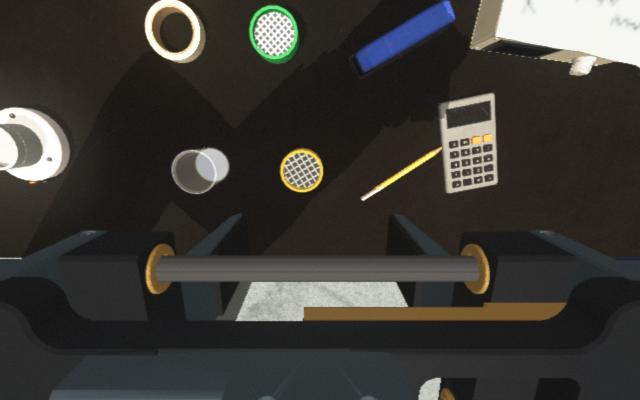

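The wrist picture shows yellow at (301,170), fitting (409.5,−344), which agrees with the top fit. On to blue.

Call:
{"fn": "step_arm", "kwargs": {"moves": [{"x": 0.5, "y": -1, "z": 0, "spin": 0, "claw": 1}, {"x": 0.5, "y": -1, "z": 0, "spin": 0, "claw": 1}, {"x": 0.5, "y": -1, "z": 0, "spin": 0, "claw": 1}, {"x": 0.5, "y": -1, "z": 0, "spin": 0, "claw": 1}, {"x": 0.5, "y": -1, "z": 0, "spin": 0, "claw": 1}, {"x": 0.5, "y": -1, "z": 0, "spin": 0, "claw": 1}]}}

```text
clock: 2.9
ee_pos: [497.3, -162.8, 199.6]
eef_rot: [-180.0, -0.0, 0.2]
wrist_force: [-0.5, 0.2, 0.3]
opening: 91.5
finger_force: 0.0
```

Call:
{"fn": "step_arm", "kwargs": {"moves": [{"x": 0, "y": -1, "z": 0, "spin": 0, "claw": 1}, {"x": 0, "y": -1, "z": 0, "spin": 0, "claw": 1}, {"x": 0, "y": -1, "z": 0, "spin": 0, "claw": 1}, {"x": 0, "y": -1, "z": 0, "spin": 0, "claw": 1}, {"x": 0, "y": -1, "z": 0, "spin": 0, "claw": 1}, {"x": 0, "y": -1, "z": 0, "spin": 0, "claw": 1}]}}

```text
clock: 3.5
ee_pos: [496.3, 35.4, 199.6]
eef_rot: [180.0, 0.0, 0.1]
wrist_force: [0.4, 0.4, -0.5]
opening: 91.0
finger_force: 0.0
```

Call:
{"fn": "step_arm", "kwargs": {"moves": [{"x": -0.45, "y": -0.77, "z": 0, "spin": 0, "claw": 1}, {"x": -0.45, "y": -0.77, "z": 0, "spin": 0, "claw": 1}, {"x": -0.45, "y": -0.77, "z": 0, "spin": 0, "claw": 1}, {"x": -0.45, "y": -0.77, "z": 0, "spin": 0, "claw": 1}, {"x": -0.45, "y": -0.77, "z": 0, "spin": 0, "claw": 1}, {"x": -0.45, "y": -0.77, "z": 0, "spin": 0, "claw": 1}, {"x": -0.45, "y": -0.77, "z": 0, "spin": 0, "claw": 1}]}}

```text
clock: 4.2
ee_pos: [406.9, 188.1, 199.7]
eef_rot: [180.0, -0.0, -0.1]
wrist_force: [-0.2, 1.0, -0.4]
opening: 91.3
finger_force: 0.0
```

```bash
python3 w.py blue 406 188.5 pics/w2.png
```

```text
4.2 [406.9 188.1 199.7] [ 1.7999e+02 -1.0000e-02 -7.0000e-02] proj [[317. 182.]] (array([317.3, 180.2]), 1.0, array([405.8, 187.7]))
```

View pics/w2.png

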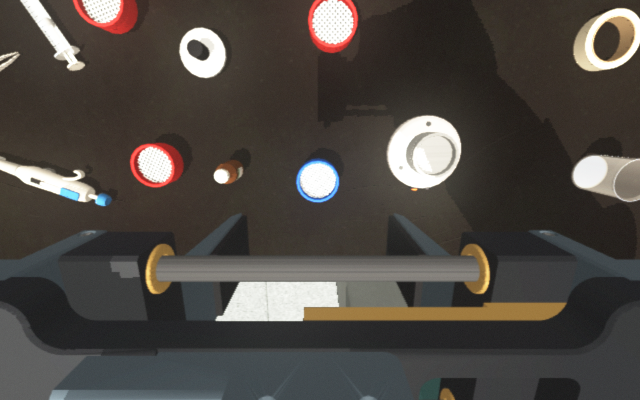

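Blue at (317,180) fits (406,188), matching the TCP; bottle and shaker are clear. Descend and grip.

Call:
{"fn": "step_arm", "kwargs": {"moves": [{"x": 0, "y": 0, "z": 0.25, "spin": 0, "claw": 1}, {"x": 0, "y": 0, "z": 0.5, "spin": 0, "claw": 1}, {"x": 0, "y": 0, "z": 0.7, "spin": 0, "claw": 1}, {"x": 0, "y": 0, "z": 0.85, "spin": 0, "claw": 1}, {"x": 0, "y": 0, "z": 0.933, "spin": 0, "claw": 1}, {"x": 0, "y": 0, "z": 0.933, "spin": 0, "claw": 1}, {"x": 0, "y": 0, "z": 0.933, "spin": 0, "claw": 0.68}, {"x": 0, "y": 0, "z": 0.933, "spin": 0, "claw": 0}, {"x": 0, "y": 0, "z": 0.933, "spin": 0, "claw": 0}, {"x": 0, "y": 0, "z": 0.933, "spin": 0, "claw": 0}, {"x": 0, "y": 0, "z": 0.933, "spin": 0, "claw": 0}, {"x": 0, "y": 0, "z": 0.933, "spin": 0, "claw": 0}]}}

```text
clock: 5.45
ee_pos: [406.2, 189.6, 13.3]
eef_rot: [-180.0, -0.0, 0.0]
wrist_force: [-0.4, 0.4, -0.1]
opening: 46.0
finger_force: 0.0
```

```bash
python3 - <<'E'
from h import *
s=bot.state();print(s["clock"],s["ee_pos"],s["opening"],s["finger_force"],s["wrist_force"],s["joints"].round(1))
w=get_image("wrist");sd=get_image("side")
a=np.hstack([cv2.resize(w[:,100:540],(440,400)),cv2.resize(sd[200:320,300:420],(360,400)) ]);cv2.imwrite("pics/w3.png",a)
E
```

```text
5.45 [406.17335034 189.58678027  13.30015931] 46.040549032100174 0.0 [-0.39467475  0.44633106 -0.11223225] [ 22.   15.9 130.8   0.   33.3 112. ]
```

View pics/w3.png

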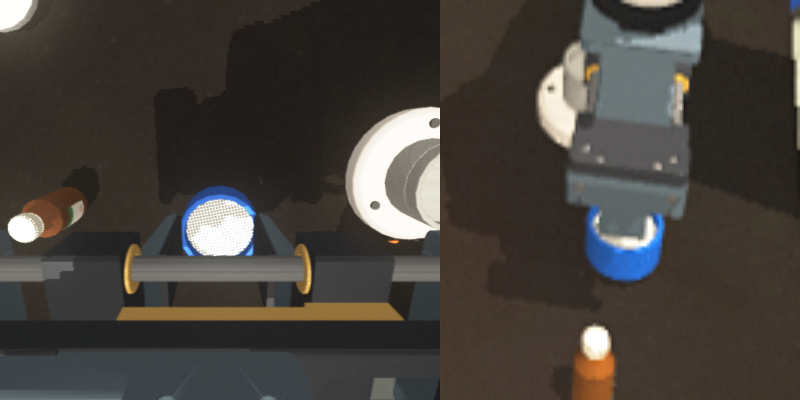

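```bash
python3 - <<'E'
from h import *
im=get_image("side");K=get_calibration("side");Kw=get_calibration("wrist");w=get_image("wrist")
print(bot.state()["opening"],bot.state()["clock"])
for n,I,k in(("side",im,K),("w",w,Kw)):
    b=blob(I,k,"blue",(406,188.5),SV);print(n,b[0],b[1],fit(k,b[0],SV,(406,188.5)))
z=6;o=np.array([310,190]);a=cv2.resize(im[190:290,310:410],None,fx=z,fy=z,interpolation=cv2.INTER_CUBIC)
for P,c in(((406,212.6,13),(0,255,0)),((406,166.6,13),(0,255,255)),((406,212.6,38),(255,0,255)),((406,188.5,0),(0,0,255))):
    cv2.circle(a,tuple(int(v) for v in (proj(K,P)[0]-o)*z),4,c,-1)
cv2.imwrite("pics/w4.png",a)
E
```

```text
29.61688436011928 5.65
side [361.03940709 272.41033984] 0.7884822980097911 [404.89955194 195.50879532]
w [318.68974263 221.38252048] 0.7294417035624288 [411.35838478 188.12631002]
```

View pics/w4.png

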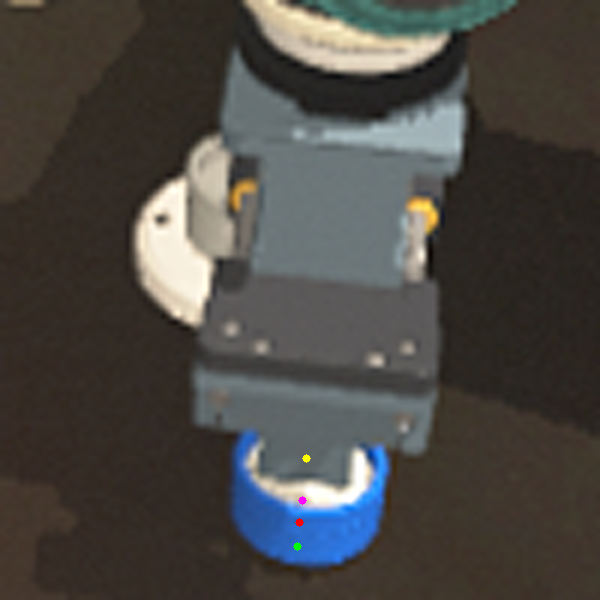

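```bash
python3 - <<'E'
from h import *
print(bot.hold_point_z,[a for a in dir(bot) if a[0]!='_'])
s=bot.state();p=s["ee_pos"];K=get_calibration("wrist")
C=np.linalg.inv(np.array(K["camera_from_world"]));print("cam-tcp",C[:3,3]-p,C[:3,:3].round(2).tolist())
for dz in(0,13,27,40):
    print(dz,[proj(K,p+[dx,sy*45.5,dz]).round()[0] for sy in(1,-1) for dx in (-16,16)])
E
```

```text
18.8 ['Unreachable', 'finish_job', 'hold_point_z', 'state']
cam-tcp [ 74.34109682  -0.37591742 208.38921006] [[0.0, 0.97, 0.26], [-1.0, 0.0, -0.0], [-0.0, -0.26, 0.97]]
0 [array([260., 240.]), array([258., 202.]), array([373., 240.]), array([375., 202.])]
13 [array([257., 247.]), array([255., 207.]), array([377., 247.]), array([379., 207.])]
27 [array([253., 255.]), array([250., 212.]), array([381., 255.]), array([383., 212.])]
40 [array([248., 264.]), array([245., 219.]), array([385., 264.]), array([388., 219.])]
```

The fingers closed above the rim without contact. In the side view the near fingertip sits at about z=40 while 13 is reported. The wrist picture also places the fingertips about 30 mm behind the reported TCP. I'll back up, open and measure where the fingertips really are.

Call:
{"fn": "step_arm", "kwargs": {"moves": [{"z": -0.2, "claw": 0.3}, {"z": -0.2, "claw": 1}, {"z": -0.2, "claw": 1}, {"z": -0.2, "claw": 1}, {"z": -0.2, "claw": 1}, {"z": -0.2, "claw": 1}, {"z": -0.2, "claw": 1}, {"z": -0.2, "claw": 1}, {"z": -0.2, "claw": 1}]}}

```text
invalid input at $.moves[0]: expected keys x, y, z, spin, claw
```

```bash
python3 - <<'E'
from h import *
s=bot.state();p=s["ee_pos"];print(s["clock"],p,s["opening"])
im=get_image("side");K=get_calibration("side");Kw=get_calibration("wrist");w=get_image("wrist")
for n,I,k in(("side",im,K),("w",w,Kw)):
    b=blob(I,k,"blue",(406,188.5),SV);print(n,b[0],b[1],fit(k,b[0],SV,(406,188.5)))
z=5;o=np.array([310,190]);a=cv2.resize(im[190:290,310:390],None,fx=z,fy=z,interpolation=cv2.INTER_CUBIC)
o2=np.array([225,190]);b=cv2.resize(w[190:290,225:305],None,fx=z,fy=z,interpolation=cv2.INTER_CUBIC)
for dz,c in((0,(0,255,0)),(15,(0,255,255)),(30,(0,0,255))):
  for dx in(-16,16):
    P=p+[dx,s["opening"]/2,dz]
    cv2.circle(a,tuple(int(v) for v in (proj(K,P)[0]-o)*z),3,c,-1)
    cv2.circle(b,tuple(int(v) for v in (proj(Kw,P)[0]-o2)*z),3,c,-1)
cv2.imwrite("pics/w5.png",np.hstack([a,b]))
E
```

```text
5.65 [405.98709828 189.51435558  13.0434133 ] 29.61688436011928
side [361.03112559 272.39992761] 0.7876271111355938 [404.9206597  195.48001806]
w [318.54960462 216.71682919] 0.6247982706914506 [415.02170845 188.21451226]
```

View pics/w5.png

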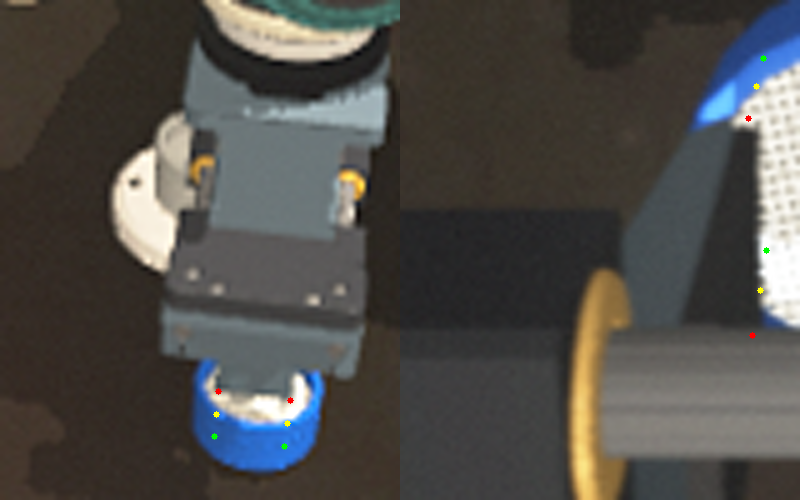

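In both views the real fingertips lie at the red marks, 30 mm behind the reported TCP. So true tip z = reported z + 30, and I need a reported −17. Raise, open and descend gently while watching the force.

Call:
{"fn": "step_arm", "kwargs": {"moves": [{"x": 0, "y": 0, "z": -0.15, "spin": 0, "claw": 0.3}, {"x": 0, "y": 0, "z": -0.15, "spin": 0, "claw": 1}, {"x": 0, "y": 0, "z": -0.15, "spin": 0, "claw": 1}, {"x": 0, "y": 0, "z": -0.15, "spin": 0, "claw": 1}, {"x": 0, "y": 0, "z": -0.15, "spin": 0, "claw": 1}, {"x": 0, "y": 0, "z": -0.15, "spin": 0, "claw": 1}, {"x": 0, "y": 0, "z": -0.15, "spin": 0, "claw": 1}, {"x": 0, "y": 0, "z": -0.15, "spin": 0, "claw": 1}, {"x": 0, "y": 0, "z": -0.05, "spin": 0, "claw": 1}, {"x": 0, "y": 0, "z": 0, "spin": 0, "claw": 1}, {"x": 0, "y": 0, "z": 0.05, "spin": 0, "claw": 1}, {"x": 0, "y": 0, "z": 0.1, "spin": 0, "claw": 1}]}}

```text
clock: 6.95
ee_pos: [406.0, 189.5, -7.6]
eef_rot: [180.0, 0.0, 0.0]
wrist_force: [-0.4, -0.6, 0.7]
opening: 91.5
finger_force: 0.0
```

Call:
{"fn": "step_arm", "kwargs": {"moves": [{"x": 0, "y": 0, "z": 0.03, "spin": 0, "claw": 1}, {"x": 0, "y": 0, "z": 0.05, "spin": 0, "claw": 1}, {"x": 0, "y": 0, "z": 0.05, "spin": 0, "claw": 0.7}, {"x": 0, "y": 0, "z": 0.05, "spin": 0, "claw": 0}, {"x": 0, "y": 0, "z": 0.05, "spin": 0, "claw": 0}, {"x": 0, "y": 0, "z": 0.05, "spin": 0, "claw": 0}, {"x": 0, "y": 0, "z": 0.05, "spin": 0, "claw": 0}, {"x": 0, "y": 0, "z": 0.05, "spin": 0, "claw": 0}]}}

```text
clock: 7.75
ee_pos: [406.2, 189.5, -16.7]
eef_rot: [-180.0, -0.0, 0.0]
wrist_force: [0.1, -0.4, 5.5]
opening: 57.3
finger_force: 30.0
```

Call:
{"fn": "step_arm", "kwargs": {"moves": [{"x": 0, "y": 0, "z": -0.1, "spin": 0, "claw": 0}, {"x": 0, "y": 0, "z": -0.3, "spin": 0, "claw": 0}, {"x": 0, "y": 0, "z": -0.5, "spin": 0, "claw": 0}, {"x": 0, "y": 0, "z": -0.7, "spin": 0, "claw": 0}, {"x": 0, "y": 0, "z": -0.7, "spin": 0, "claw": 0}, {"x": 0, "y": 0, "z": -0.7, "spin": 0, "claw": 0}]}}

```text
clock: 8.35
ee_pos: [406.4, 189.6, 123.5]
eef_rot: [-180.0, -0.1, 0.0]
wrist_force: [-1.3, 0.4, -1.2]
opening: 57.3
finger_force: 30.0
```

```bash
python3 - <<'E'
from h import *
s=bot.state();print(s["clock"],s["ee_pos"].round(1),s["opening"],s["finger_force"],s["wrist_force"].round(1))
K=get_calibration("wrist");w=get_image("wrist");cv2.imwrite("pics/w6.png",w)
g=(441.2,39.2);print("proj",model(K,*g,SH))
for d in spotter.outline_of("wrist","shaker"):
    b=blob(w,K,None,g,SH,d["mask"]);print(round(d["conf"],2),b and (b[0],b[1],fit(K,b[0],SH,g)))
for d in spotter.pinpoint("wrist","pan_rim"): print(d["conf"],d["position"])
E
```

```text
8.35 [406.4 189.6 123.5] 57.33277481945033 29.9997743871063 [-1.3  0.4 -1.2]
proj [450.36701711 158.53992249]
0.79 (array([450.80521356, 157.7585246 ]), 0.9577240482071582, array([442.07720518,  38.81913173]))
0.85 [438.9, 37.8, 53.5]
0.18 [412.6, 313.6, -2.1]
```

View pics/w6.png

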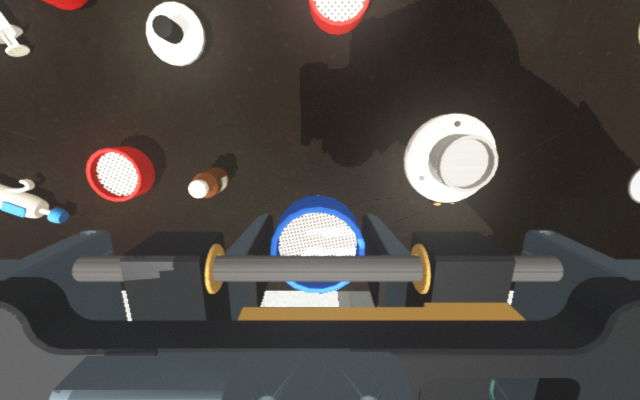

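Blue is held upright, centred at (318,243). The pan shows at (464,160), and the wrist fit (442,39) agrees with the fixed cameras. Carry it over the pan.

Call:
{"fn": "step_arm", "kwargs": {"moves": [{"x": 0.059, "y": 0.25, "z": 0, "spin": 0, "claw": 0}, {"x": 0.118, "y": 0.5, "z": 0, "spin": 0, "claw": 0}, {"x": 0.15, "y": 0.65, "z": 0, "spin": 0, "claw": 0}, {"x": 0.177, "y": 0.752, "z": 0, "spin": 0, "claw": 0}, {"x": 0.177, "y": 0.752, "z": 0.1, "spin": 0, "claw": 0}, {"x": 0.177, "y": 0.752, "z": 0.2, "spin": 0, "claw": 0}, {"x": 0.177, "y": 0.752, "z": 0.3, "spin": 0, "claw": 0}, {"x": 0.177, "y": 0.752, "z": 0.38, "spin": 0, "claw": 0}, {"x": 0.177, "y": 0.752, "z": 0.38, "spin": 0, "claw": 0}, {"x": 0.177, "y": 0.752, "z": 0.38, "spin": 0, "claw": 0}]}}

```text
clock: 9.5
ee_pos: [440.9, 39.1, 46.5]
eef_rot: [180.0, 0.1, 0.0]
wrist_force: [0.9, -0.9, -0.9]
opening: 57.6
finger_force: 30.0
```

```bash
cat > held.py <<'E'
# compare held thing (colour, body at z0) and the place below, from side view
from h import *
import sys
s=bot.state();p=s["ee_pos"];print(s["clock"],p.round(1),s["opening"],s["wrist_force"].round(1))
zb=p[2]+17; col=sys.argv[1]
for n in("side","wrist"):
    K=get_calibration(n);im=get_image(n)
    rz=[(29,zb+10),(29,zb+38)] if n=="side" else [(29,zb+38)]
    b=blob(im,K,col,p[:2],rz);print(n,b and (b[0].round(1),round(b[1],2),fit(K,b[0],rz,p[:2]).round(1)))
E
python3 held.py blue; python3 - <<'E'
from h import *
im=get_image("side");cv2.imwrite("pics/s7.png",cv2.resize(im[180:290,290:420],None,fx=5,fy=5,interpolation=cv2.INTER_CUBIC))
E
```

```text
9.5 [440.9  39.1  46.5] 57.619913389180155 [ 0.9 -0.9 -0.9]
side (array([353.5, 210.3]), 0.72, array([439.9,  49.1]))
wrist (array([317.1, 246.8]), 1.02, array([443.4,  38.8]))
```

View pics/s7.png

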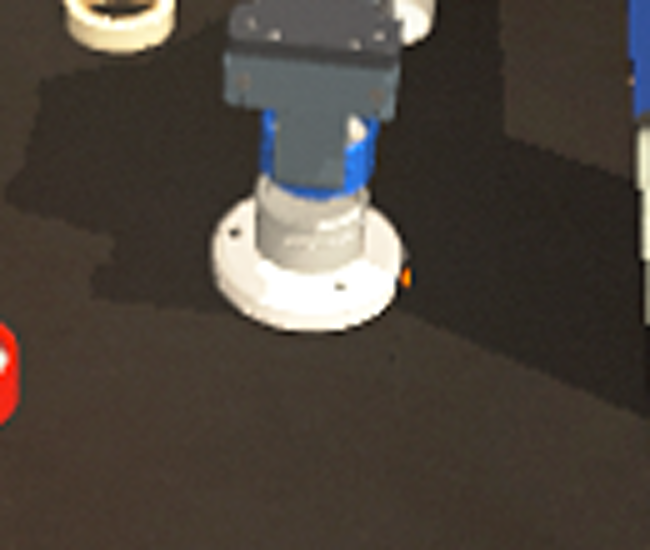

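The sieve sits right above the pan, with sieve centre, pan and base along one tilted vertical. Lower slowly.

Call:
{"fn": "step_arm", "kwargs": {"moves": [{"x": 0, "y": 0, "z": 0.025, "spin": 0, "claw": 0}, {"x": 0, "y": 0, "z": 0.045, "spin": 0, "claw": 0}, {"x": 0, "y": 0, "z": 0.06, "spin": 0, "claw": 0}, {"x": 0, "y": 0, "z": 0.07, "spin": 0, "claw": 0}, {"x": 0, "y": 0, "z": 0.08, "spin": 0, "claw": 0}, {"x": 0, "y": 0, "z": 0.08, "spin": 0, "claw": 0}]}}

```text
clock: 10.25
ee_pos: [441.3, 39.1, 30.8]
eef_rot: [180.0, 0.0, 0.0]
wrist_force: [-0.2, -0.6, -0.7]
opening: 57.6
finger_force: 30.0
```

Call:
{"fn": "step_arm", "kwargs": {"moves": [{"x": 0, "y": 0, "z": 0.005, "spin": 0, "claw": 0}, {"x": 0, "y": 0, "z": 0.01, "spin": 0, "claw": 0}, {"x": 0, "y": 0, "z": 0.01, "spin": 0, "claw": 0}]}}

```text
clock: 10.55
ee_pos: [441.6, 39.1, 29.3]
eef_rot: [180.0, 0.0, 0.0]
wrist_force: [-1.8, 0.3, 5.1]
opening: 57.0
finger_force: 30.0
```

Contact at reported 29.3, against a predicted 29 when seated. Release and go to red (600,171).

Call:
{"fn": "step_arm", "kwargs": {"moves": [{"x": 0, "y": 0, "z": 0, "spin": 0, "claw": 1}, {"x": 0, "y": 0, "z": 0, "spin": 0, "claw": 1}, {"x": 0, "y": 0, "z": 0, "spin": 0, "claw": 1}, {"x": 0, "y": 0, "z": 0, "spin": 0, "claw": 1}, {"x": 0, "y": 0, "z": -0.15, "spin": 0, "claw": 1}, {"x": 0, "y": 0, "z": -0.4, "spin": 0, "claw": 1}, {"x": 0, "y": 0, "z": -0.6, "spin": 0, "claw": 1}, {"x": 0.2, "y": -0.2, "z": -0.6, "spin": 0, "claw": 1}, {"x": 0.4, "y": -0.4, "z": -0.6, "spin": 0, "claw": 1}, {"x": 0.6, "y": -0.6, "z": -0.6, "spin": 0, "claw": 1}, {"x": 0.79, "y": -0.66, "z": -0.6, "spin": 0, "claw": 1}, {"x": 0.79, "y": -0.66, "z": -0.6, "spin": 0, "claw": 1}]}}

```text
clock: 11.75
ee_pos: [603.1, 173.7, 149.1]
eef_rot: [-180.0, -0.1, 0.1]
wrist_force: [-0.4, -0.6, 0.0]
opening: 91.1
finger_force: 0.0
```

```bash
python3 w.py red 600 171 pics/w8.png; python3 - <<'E'
from h import *
im=get_image("side");K=get_calibration("side")
B=[(29,56),(29,84)];b=blob(im,K,"blue",(441.3,39.2),B);print(b,fit(K,b[0],B,(441.3,39.2)))
cv2.imwrite("pics/s8.png",cv2.resize(im[180:290,290:420],None,fx=4,fy=4,interpolation=cv2.INTER_CUBIC))
E
```

```text
11.75 [603.1 173.7 149.1] [-1.7997e+02 -1.1000e-01  1.3000e-01] proj [[319. 192.]] (array([320.4, 190.7]), 1.03, array([599.4, 169.6]))
(array([352.84811665, 213.33940867]), 0.9240934169054993) [441.27780182  39.00114151]
```

View pics/s8.png

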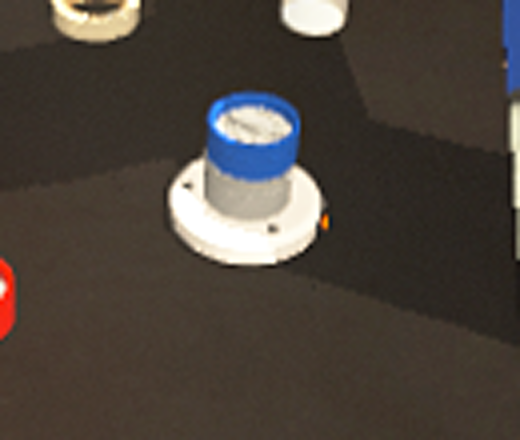

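Blue is seated level and flush on the pan. Red fits (599.5,170), matching the command. Descend and grip.

Call:
{"fn": "step_arm", "kwargs": {"moves": [{"x": 0, "y": 0, "z": 0.2, "spin": 0, "claw": 1}, {"x": 0, "y": 0, "z": 0.4, "spin": 0, "claw": 1}, {"x": 0, "y": 0, "z": 0.6, "spin": 0, "claw": 1}, {"x": 0, "y": 0, "z": 0.75, "spin": 0, "claw": 1}, {"x": 0, "y": 0, "z": 0.8, "spin": 0, "claw": 1}, {"x": 0, "y": 0, "z": 0.83, "spin": 0, "claw": 1}, {"x": 0, "y": 0, "z": 0.83, "spin": 0, "claw": 0.7}, {"x": 0, "y": 0, "z": 0.83, "spin": 0, "claw": 0}, {"x": 0, "y": 0, "z": 0.83, "spin": 0, "claw": 0}, {"x": 0, "y": 0, "z": 0.83, "spin": 0, "claw": 0}, {"x": 0, "y": 0, "z": 0.83, "spin": 0, "claw": 0}, {"x": 0, "y": 0, "z": 0.83, "spin": 0, "claw": 0}]}}

```text
clock: 13.05
ee_pos: [599.9, 171.3, -16.2]
eef_rot: [-180.0, -0.0, 0.0]
wrist_force: [-2.2, -1.1, 7.7]
opening: 57.1
finger_force: 30.0
```

Call:
{"fn": "step_arm", "kwargs": {"moves": [{"x": 0, "y": 0, "z": -0.1, "spin": 0, "claw": 0}, {"x": 0, "y": 0, "z": -0.3, "spin": 0, "claw": 0}, {"x": 0, "y": 0, "z": -0.5, "spin": 0, "claw": 0}, {"x": 0, "y": 0, "z": -0.7, "spin": 0, "claw": 0}, {"x": 0, "y": 0, "z": -0.8, "spin": 0, "claw": 0}, {"x": 0, "y": 0, "z": -0.8, "spin": 0, "claw": 0}, {"x": 0, "y": 0, "z": -0.8, "spin": 0, "claw": 0}]}}

```text
clock: 13.75
ee_pos: [599.2, 171.2, 142.7]
eef_rot: [-180.0, -0.0, 0.0]
wrist_force: [0.7, 0.4, -1.4]
opening: 57.5
finger_force: 30.0
```

```bash
python3 held.py red
```

```text
13.75 [599.2 171.2 142.7] 57.49159306128528 [ 0.7  0.4 -1.4]
side (array([281. , 204.2]), 0.62, array([587.4, 181.4]))
wrist (array([317.2, 246.3]), 1.03, array([601.6, 170.7]))
```

Call:
{"fn": "step_arm", "kwargs": {"moves": [{"x": -0.2, "y": 0.16, "z": 0, "spin": 0, "claw": 0}, {"x": -0.4, "y": 0.33, "z": 0, "spin": 0, "claw": 0}, {"x": -0.6, "y": 0.5, "z": 0, "spin": 0, "claw": 0}, {"x": -0.72, "y": 0.6, "z": 0, "spin": 0, "claw": 0}, {"x": -0.79, "y": 0.66, "z": 0, "spin": 0, "claw": 0}, {"x": -0.79, "y": 0.66, "z": 0.1, "spin": 0, "claw": 0}, {"x": -0.79, "y": 0.66, "z": 0.2, "spin": 0, "claw": 0}, {"x": -0.79, "y": 0.66, "z": 0.3, "spin": 0, "claw": 0}, {"x": -0.79, "y": 0.66, "z": 0.34, "spin": 0, "claw": 0}, {"x": -0.79, "y": 0.66, "z": 0.34, "spin": 0, "claw": 0}, {"x": -0.79, "y": 0.66, "z": 0.34, "spin": 0, "claw": 0}]}}

```text
clock: 14.95
ee_pos: [441.9, 39.2, 75.3]
eef_rot: [-180.0, 0.0, 0.0]
wrist_force: [-0.1, 0.1, -0.4]
opening: 57.4
finger_force: 30.0
```

Call:
{"fn": "step_arm", "kwargs": {"moves": [{"x": 0, "y": 0, "z": 0.03, "spin": 0, "claw": 0}, {"x": 0, "y": 0, "z": 0.05, "spin": 0, "claw": 0}, {"x": 0, "y": 0, "z": 0.065, "spin": 0, "claw": 0}, {"x": 0, "y": 0, "z": 0.075, "spin": 0, "claw": 0}, {"x": 0, "y": 0, "z": 0.08, "spin": 0, "claw": 0}, {"x": 0, "y": 0, "z": 0.08, "spin": 0, "claw": 0}]}}

```text
clock: 15.55
ee_pos: [441.5, 39.1, 59.0]
eef_rot: [-180.0, 0.0, 0.0]
wrist_force: [-0.4, 0.3, -1.5]
opening: 57.3
finger_force: 30.0
```

Call:
{"fn": "step_arm", "kwargs": {"moves": [{"x": 0, "y": 0, "z": 0.005, "spin": 0, "claw": 0}, {"x": 0, "y": 0, "z": 0.01, "spin": 0, "claw": 0}, {"x": 0, "y": 0, "z": 0.01, "spin": 0, "claw": 0}]}}

```text
clock: 15.85
ee_pos: [441.8, 39.1, 57.7]
eef_rot: [180.0, 0.0, 0.0]
wrist_force: [-5.5, -0.5, 15.3]
opening: 57.2
finger_force: 30.0
```

Call:
{"fn": "step_arm", "kwargs": {"moves": [{"x": 0, "y": 0, "z": 0, "spin": 0, "claw": 1}, {"x": 0, "y": 0, "z": 0, "spin": 0, "claw": 1}, {"x": 0, "y": 0, "z": 0, "spin": 0, "claw": 1}, {"x": 0, "y": 0, "z": 0, "spin": 0, "claw": 1}, {"x": 0, "y": 0, "z": -0.15, "spin": 0, "claw": 1}, {"x": 0, "y": 0, "z": -0.4, "spin": 0, "claw": 1}, {"x": 0, "y": 0, "z": -0.6, "spin": 0, "claw": 1}, {"x": 0.15, "y": 0.2, "z": -0.6, "spin": 0, "claw": 1}, {"x": 0.3, "y": 0.4, "z": -0.6, "spin": 0, "claw": 1}, {"x": 0.3, "y": 0.65, "z": -0.6, "spin": 0, "claw": 1}, {"x": 0.3, "y": 0.9, "z": -0.6, "spin": 0, "claw": 1}, {"x": 0.3, "y": 0.9, "z": -0.6, "spin": 0, "claw": 1}]}}

```text
clock: 17.05
ee_pos: [501.7, -145.3, 177.0]
eef_rot: [180.0, -0.0, -0.2]
wrist_force: [0.1, 0.1, -0.3]
opening: 91.6
finger_force: 0.0
```

```bash
python3 - <<'E'
from h import *
print(bot.state()["ee_pos"].round(1))
im=get_image("side");K=get_calibration("side")
for c,z in(("blue",56),("red",84)):
    B=[(29,z),(29,z+28)];b=blob(im,K,c,(441.3,39.2),B);print(c,b,fit(K,b[0],B,(441.3,39.2)))
cv2.imwrite("pics/s9.png",cv2.resize(im[160:270,290:420],None,fx=4,fy=4,interpolation=cv2.INTER_CUBIC))
E
```

```text
[ 501.7 -145.3  177. ]
blue (array([352.84084084, 217.66816817]), 0.4985388543208283) [439.61766168  56.72527882]
red (array([353.49512012, 204.25187688]), 0.9710170141839475) [441.48643288  37.7927278 ]
```

View pics/s9.png

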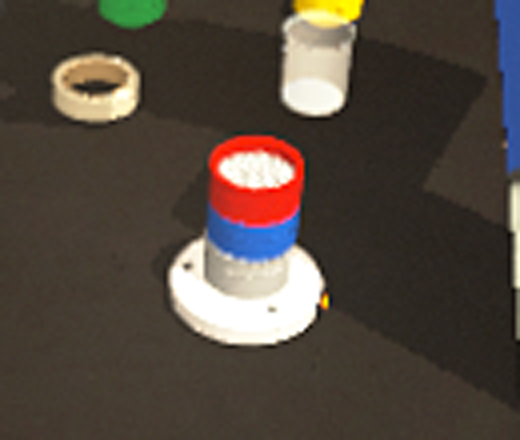

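Red is flush on blue. On to yellow (409.5,−344.5).

Call:
{"fn": "step_arm", "kwargs": {"moves": [{"x": -0.1, "y": 0.22, "z": 0, "spin": 0, "claw": 1}, {"x": -0.2, "y": 0.44, "z": 0, "spin": 0, "claw": 1}, {"x": -0.3, "y": 0.66, "z": 0, "spin": 0, "claw": 1}, {"x": -0.4, "y": 0.88, "z": 0, "spin": 0, "claw": 1}, {"x": -0.46, "y": 1, "z": 0, "spin": 0, "claw": 1}, {"x": -0.46, "y": 1, "z": 0, "spin": 0, "claw": 1}, {"x": -0.46, "y": 1, "z": 0, "spin": 0, "claw": 1}]}}

```text
clock: 17.8
ee_pos: [409.9, -340.1, 176.8]
eef_rot: [-180.0, 0.0, 0.0]
wrist_force: [1.1, 0.6, -0.0]
opening: 91.3
finger_force: 0.0
```

```bash
python3 w.py yellow 409.5 -344.5 pics/w10.png
```

```text
17.8 [ 409.9 -340.1  176.8] [-1.7997e+02  1.0000e-02  2.0000e-02] proj [[320. 185.]] (array([320.2, 183.3]), 0.95, array([ 409.2, -344.2]))
```

Call:
{"fn": "step_arm", "kwargs": {"moves": [{"x": 0, "y": 0.018, "z": 0.2, "spin": 0, "claw": 1}, {"x": 0, "y": 0.018, "z": 0.4, "spin": 0, "claw": 1}, {"x": 0, "y": 0.018, "z": 0.6, "spin": 0, "claw": 1}, {"x": 0, "y": 0.018, "z": 0.8, "spin": 0, "claw": 1}, {"x": 0, "y": 0.018, "z": 0.92, "spin": 0, "claw": 1}, {"x": 0, "y": 0.018, "z": 0.97, "spin": 0, "claw": 1}, {"x": 0, "y": 0.018, "z": 0.97, "spin": 0, "claw": 0.7}, {"x": 0, "y": 0.018, "z": 0.97, "spin": 0, "claw": 0}, {"x": 0, "y": 0.018, "z": 0.97, "spin": 0, "claw": 0}, {"x": 0, "y": 0.018, "z": 0.97, "spin": 0, "claw": 0}, {"x": 0, "y": 0.018, "z": 0.97, "spin": 0, "claw": 0}, {"x": 0, "y": 0.018, "z": 0.97, "spin": 0, "claw": 0}]}}

```text
clock: 19.05
ee_pos: [410.3, -344.9, -16.0]
eef_rot: [180.0, -0.1, 0.0]
wrist_force: [-0.4, 1.9, 9.8]
opening: 57.0
finger_force: 30.0
```

Call:
{"fn": "step_arm", "kwargs": {"moves": [{"x": 0, "y": 0, "z": -0.1, "spin": 0, "claw": 0}, {"x": 0, "y": 0, "z": -0.3, "spin": 0, "claw": 0}, {"x": 0, "y": 0, "z": -0.5, "spin": 0, "claw": 0}, {"x": 0, "y": 0, "z": -0.7, "spin": 0, "claw": 0}, {"x": 0, "y": 0, "z": -0.9, "spin": 0, "claw": 0}, {"x": 0, "y": 0, "z": -0.97, "spin": 0, "claw": 0}, {"x": 0, "y": 0, "z": -0.97, "spin": 0, "claw": 0}, {"x": 0, "y": 0, "z": -0.97, "spin": 0, "claw": 0}]}}

```text
clock: 19.85
ee_pos: [409.2, -344.1, 175.8]
eef_rot: [-180.0, 0.0, 0.0]
wrist_force: [0.1, -0.2, -0.9]
opening: 56.9
finger_force: 30.0
```

```bash
python3 held.py yellow
```

```text
19.85 [ 409.2 -344.1  175.8] 56.89449397484437 [ 0.1 -0.2 -0.9]
side (array([377.7, 104.6]), 1.01, array([ 408.4, -332.6]))
wrist (array([317.2, 246.4]), 1.0, array([ 411.8, -344.2]))
```

Call:
{"fn": "step_arm", "kwargs": {"moves": [{"x": 0.1, "y": -0.2, "z": 0, "spin": 0, "claw": 0}, {"x": 0.2, "y": -0.42, "z": 0, "spin": 0, "claw": 0}, {"x": 0.3, "y": -0.64, "z": 0, "spin": 0, "claw": 0}, {"x": 0.4, "y": -0.86, "z": 0, "spin": 0, "claw": 0}, {"x": 0.46, "y": -1, "z": 0, "spin": 0, "claw": 0}, {"x": 0.46, "y": -1, "z": 0, "spin": 0, "claw": 0}]}}

```text
clock: 20.55
ee_pos: [501.8, -141.4, 175.4]
eef_rot: [-179.9, 0.1, 0.2]
wrist_force: [0.2, 1.2, -1.3]
opening: 57.0
finger_force: 30.0
```

Call:
{"fn": "step_arm", "kwargs": {"moves": [{"x": 0, "y": -0.2, "z": 0, "spin": 0, "claw": 0}, {"x": 0, "y": -0.42, "z": 0, "spin": 0, "claw": 0}, {"x": -0.15, "y": -0.6, "z": 0, "spin": 0, "claw": 0}, {"x": -0.25, "y": -0.8, "z": 0, "spin": 0, "claw": 0}, {"x": -0.3, "y": -0.918, "z": 0, "spin": 0, "claw": 0}, {"x": -0.3, "y": -0.918, "z": 0, "spin": 0, "claw": 0}, {"x": -0.3, "y": -0.918, "z": 0.12, "spin": 0, "claw": 0}, {"x": -0.3, "y": -0.918, "z": 0.24, "spin": 0, "claw": 0}, {"x": -0.3, "y": -0.918, "z": 0.33, "spin": 0, "claw": 0}, {"x": -0.3, "y": -0.918, "z": 0.37, "spin": 0, "claw": 0}, {"x": -0.3, "y": -0.918, "z": 0.37, "spin": 0, "claw": 0}, {"x": -0.3, "y": -0.918, "z": 0.37, "spin": 0, "claw": 0}]}}

```text
clock: 21.75
ee_pos: [441.9, 38.7, 103.3]
eef_rot: [180.0, 0.0, 0.0]
wrist_force: [0.5, 0.1, -1.0]
opening: 56.6
finger_force: 30.0
```

Call:
{"fn": "step_arm", "kwargs": {"moves": [{"x": 0, "y": 0, "z": 0.03, "spin": 0, "claw": 0}, {"x": 0, "y": 0, "z": 0.05, "spin": 0, "claw": 0}, {"x": 0, "y": 0, "z": 0.065, "spin": 0, "claw": 0}, {"x": 0, "y": 0, "z": 0.075, "spin": 0, "claw": 0}, {"x": 0, "y": 0, "z": 0.08, "spin": 0, "claw": 0}, {"x": 0, "y": 0, "z": 0.08, "spin": 0, "claw": 0}]}}

```text
clock: 22.35
ee_pos: [441.5, 39.1, 87.0]
eef_rot: [-180.0, 0.0, 0.0]
wrist_force: [0.7, -0.3, -1.5]
opening: 56.7
finger_force: 30.0
```

Call:
{"fn": "step_arm", "kwargs": {"moves": [{"x": 0, "y": 0, "z": 0.003, "spin": 0, "claw": 0}, {"x": 0, "y": 0, "z": 0.006, "spin": 0, "claw": 0}, {"x": 0, "y": 0, "z": 0.006, "spin": 0, "claw": 0}]}}

```text
clock: 22.65
ee_pos: [441.6, 39.1, 86.0]
eef_rot: [180.0, -0.0, 0.0]
wrist_force: [-1.2, 0.3, 2.6]
opening: 56.8
finger_force: 30.0
```

Call:
{"fn": "step_arm", "kwargs": {"moves": [{"x": 0, "y": 0, "z": 0, "spin": 0, "claw": 1}, {"x": 0, "y": 0, "z": 0, "spin": 0, "claw": 1}, {"x": 0, "y": 0, "z": 0, "spin": 0, "claw": 1}, {"x": 0, "y": 0, "z": 0, "spin": 0, "claw": 1}, {"x": 0, "y": 0, "z": -0.15, "spin": 0, "claw": 1}, {"x": 0, "y": 0, "z": -0.35, "spin": 0, "claw": 1}, {"x": 0, "y": 0, "z": -0.5, "spin": 0, "claw": 1}, {"x": 0.15, "y": -0.18, "z": -0.5, "spin": 0, "claw": 1}, {"x": 0.3, "y": -0.36, "z": -0.5, "spin": 0, "claw": 1}, {"x": 0.45, "y": -0.54, "z": -0.5, "spin": 0, "claw": 1}, {"x": 0.64, "y": -0.72, "z": -0.5, "spin": 0, "claw": 1}, {"x": 0.64, "y": -0.9, "z": -0.5, "spin": 0, "claw": 1}]}}

```text
clock: 23.85
ee_pos: [572.5, 220.9, 185.8]
eef_rot: [-180.0, -0.1, -0.0]
wrist_force: [-0.9, -1.2, -0.2]
opening: 91.2
finger_force: 0.0
```

Call:
{"fn": "step_arm", "kwargs": {"moves": [{"x": 0, "y": -0.25, "z": 0, "spin": 0, "claw": 1}, {"x": 0, "y": -0.45, "z": 0, "spin": 0, "claw": 1}, {"x": 0, "y": -0.58, "z": 0, "spin": 0, "claw": 1}, {"x": 0, "y": -0.58, "z": 0, "spin": 0, "claw": 1}, {"x": 0, "y": -0.58, "z": 0, "spin": 0, "claw": 1}]}}

```text
clock: 24.35
ee_pos: [569.0, 335.4, 185.5]
eef_rot: [180.0, 0.0, 0.1]
wrist_force: [-0.3, -0.3, -1.1]
opening: 91.2
finger_force: 0.0
```

```bash
python3 - <<'E'
from h import *
s=bot.state();p=s["ee_pos"];print(s["clock"],p.round(1))
im=get_image("side");K=get_calibration("side")
B=[(29,112),(29,140)];b=blob(im,K,"yellow",(441.3,39.2),B);print(b,fit(K,b[0],B,(441.3,39.2)))
Kw=get_calibration("wrist");w=get_image("wrist");g=(569,335.5)
for d in spotter.outline_of("wrist","lid"):
    b=blob(w,Kw,None,g,LID,d["mask"]);print(round(d["conf"],2),b and (b[0],b[1],fit(Kw,b[0],LID,g)))
# knob (dark in pale disc): its top edge
q=proj(Kw,[*g,41])[0];print("knob proj",q)
a=cv2.resize(w[110:260,250:390],None,fx=3.2,fy=3.2)
for P in rings(*g,[(10,41),(29,17)])[::3]: cv2.circle(a,tuple(int(v) for v in (proj(Kw,P)[0]-[250,110])*3.2),2,(0,0,255),-1)
c=cv2.resize(im[150:260,300:400],(320,480));cv2.imwrite("pics/w11.png",np.hstack([a,c[:a.shape[0]]]) if c.shape[0]>=a.shape[0] else a)
E
```

```text
24.35 [569.  335.4 185.5]
(array([354.57153817, 195.75412351]), 0.9252024527976264) [440.35262349  40.28047603]
0.96 (array([317.30137869, 178.94768715]), 0.9291712920233036, array([569.46484639, 334.28271089]))
knob proj [316.3629879  183.55639858]
```

View pics/w11.png

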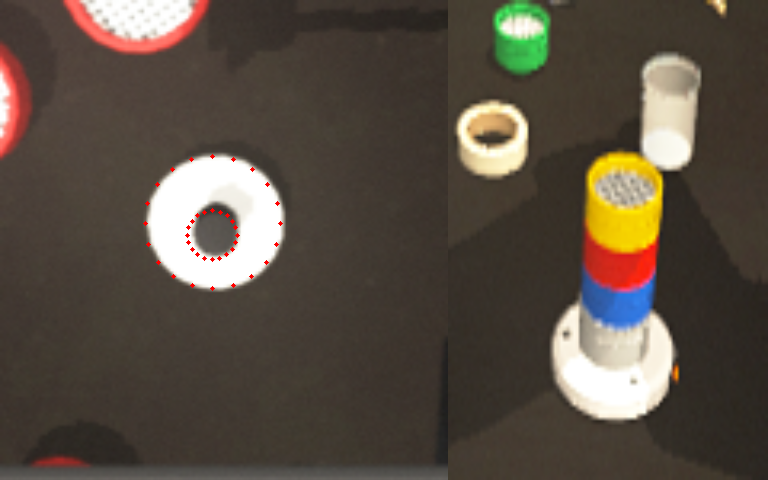

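The stack is straight and flush, and the green sieve, tape and beaker are untouched. The lid's knob in the wrist crop is at (216,231), about 1 mm right of the prediction, so it is at (569.5,334.4). Grip with the true tip at z≈21.

Call:
{"fn": "step_arm", "kwargs": {"moves": [{"x": 0.003, "y": 0.005, "z": 0.2, "spin": 0, "claw": 0.8}, {"x": 0.003, "y": 0.005, "z": 0.4, "spin": 0, "claw": 0.6}, {"x": 0.003, "y": 0.005, "z": 0.6, "spin": 0, "claw": 0.6}, {"x": 0.003, "y": 0.005, "z": 0.8, "spin": 0, "claw": 0.6}, {"x": 0.003, "y": 0.005, "z": 0.92, "spin": 0, "claw": 0.6}, {"x": 0.003, "y": 0.005, "z": 0.96, "spin": 0, "claw": 0.6}, {"x": 0.003, "y": 0.005, "z": 0.974, "spin": 0, "claw": 0.6}, {"x": 0.003, "y": 0.005, "z": 0.974, "spin": 0, "claw": 0.6}, {"x": 0.003, "y": 0.005, "z": 0.974, "spin": 0, "claw": 0}, {"x": 0.003, "y": 0.005, "z": 0.974, "spin": 0, "claw": 0}, {"x": 0.003, "y": 0.005, "z": 0.974, "spin": 0, "claw": 0}, {"x": 0.003, "y": 0.005, "z": 0.974, "spin": 0, "claw": 0}]}}

```text
clock: 25.7
ee_pos: [570.1, 334.4, -8.5]
eef_rot: [-180.0, -0.0, 0.0]
wrist_force: [-0.1, -0.3, -0.9]
opening: 25.6
finger_force: 0.0
```

Call:
{"fn": "step_arm", "kwargs": {"moves": [{"x": 0, "y": 0, "z": 0, "spin": 0, "claw": 0}, {"x": 0, "y": 0, "z": 0, "spin": 0, "claw": 0}]}}

```text
clock: 25.9
ee_pos: [570.1, 334.4, -8.8]
eef_rot: [-180.0, -0.0, 0.0]
wrist_force: [0.4, 1.5, 2.4]
opening: 18.2
finger_force: 30.0
```

Call:
{"fn": "step_arm", "kwargs": {"moves": [{"x": 0, "y": 0, "z": -0.1, "spin": 0, "claw": 0}, {"x": 0, "y": 0, "z": -0.3, "spin": 0, "claw": 0}, {"x": 0, "y": 0, "z": -0.5, "spin": 0, "claw": 0}, {"x": 0, "y": 0, "z": -0.7, "spin": 0, "claw": 0}, {"x": 0, "y": 0, "z": -0.9, "spin": 0, "claw": 0}, {"x": 0, "y": 0, "z": -0.97, "spin": 0, "claw": 0}, {"x": 0, "y": 0, "z": -0.97, "spin": 0, "claw": 0}]}}

```text
clock: 26.6
ee_pos: [570.9, 334.7, 187.1]
eef_rot: [-179.9, -0.2, 0.0]
wrist_force: [0.2, 0.4, -1.6]
opening: 18.6
finger_force: 30.0
```

```bash
python3 - <<'E'
from h import *
s=bot.state();p=s["ee_pos"];print(s["clock"],p.round(1),s["opening"],s["finger_force"])
im=get_image("side");w=get_image("wrist")
K=get_calibration("side");u=proj(K,p+[0,0,15])[0].astype(int);print(u)
c=cv2.resize(im[max(u[1]-50,0):u[1]+50,u[0]-50:u[0]+50],(400,400));cv2.imwrite("pics/w12.png",np.hstack([cv2.resize(w[120:320,220:420],(400,400)),c]))
E
```

```text
26.6 [570.9 334.7 187.1] 18.613927751419595 29.989580161927734
[267 247]
```

View pics/w12.png

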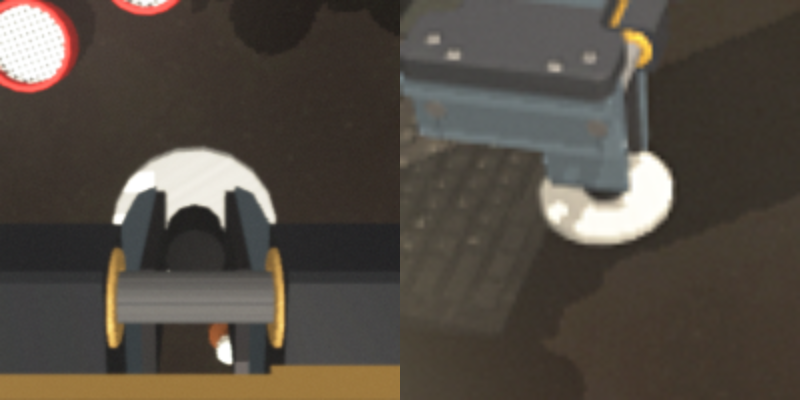

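The lid is held level and centred (disc at 113–275 px in the crop, fingers at mid 195). Carry it to the stack.

Call:
{"fn": "step_arm", "kwargs": {"moves": [{"x": -0.05, "y": 0.2, "z": 0, "spin": 0, "claw": 0}, {"x": -0.1, "y": 0.4, "z": 0, "spin": 0, "claw": 0}, {"x": -0.15, "y": 0.6, "z": 0, "spin": 0, "claw": 0}, {"x": -0.2, "y": 0.75, "z": 0, "spin": 0, "claw": 0}, {"x": -0.2, "y": 0.8, "z": 0, "spin": 0, "claw": 0}]}}

```text
clock: 27.2
ee_pos: [527.6, 171.6, 182.6]
eef_rot: [179.9, 0.2, -0.0]
wrist_force: [0.1, 0.9, -0.4]
opening: 18.9
finger_force: 30.0
```

Call:
{"fn": "step_arm", "kwargs": {"moves": [{"x": -0.12, "y": 0.17, "z": 0, "spin": 0, "claw": 0}, {"x": -0.25, "y": 0.35, "z": 0, "spin": 0, "claw": 0}, {"x": -0.35, "y": 0.52, "z": 0, "spin": 0, "claw": 0}, {"x": -0.41, "y": 0.63, "z": 0, "spin": 0, "claw": 0}, {"x": -0.441, "y": 0.6765, "z": 0, "spin": 0, "claw": 0}, {"x": -0.441, "y": 0.6765, "z": 0, "spin": 0, "claw": 0}, {"x": -0.441, "y": 0.6765, "z": 0.1, "spin": 0, "claw": 0}, {"x": -0.441, "y": 0.6765, "z": 0.18, "spin": 0, "claw": 0}, {"x": -0.441, "y": 0.6765, "z": 0.22, "spin": 0, "claw": 0}, {"x": -0.441, "y": 0.6765, "z": 0.22, "spin": 0, "claw": 0}, {"x": -0.441, "y": 0.6765, "z": 0.22, "spin": 0, "claw": 0}]}}

```text
clock: 28.3
ee_pos: [442.4, 39.3, 141.3]
eef_rot: [-180.0, 0.0, 0.1]
wrist_force: [0.3, -0.6, -0.4]
opening: 18.6
finger_force: 30.0
```

Call:
{"fn": "step_arm", "kwargs": {"moves": [{"x": 0, "y": 0, "z": 0.03, "spin": 0, "claw": 0}, {"x": 0, "y": 0, "z": 0.05, "spin": 0, "claw": 0}, {"x": 0, "y": 0, "z": 0.065, "spin": 0, "claw": 0}, {"x": 0, "y": 0, "z": 0.08, "spin": 0, "claw": 0}, {"x": 0, "y": 0, "z": 0.092, "spin": 0, "claw": 0}, {"x": 0, "y": 0, "z": 0.092, "spin": 0, "claw": 0}]}}

```text
clock: 28.9
ee_pos: [441.7, 38.8, 122.3]
eef_rot: [180.0, 0.0, 0.0]
wrist_force: [0.6, -0.4, -0.5]
opening: 18.3
finger_force: 30.0
```

Call:
{"fn": "step_arm", "kwargs": {"moves": [{"x": 0, "y": 0, "z": 0.005, "spin": 0, "claw": 0}, {"x": 0, "y": 0, "z": 0.008, "spin": 0, "claw": 0}, {"x": 0, "y": 0, "z": 0.008, "spin": 0, "claw": 0}]}}

```text
clock: 29.2
ee_pos: [442.1, 38.8, 121.2]
eef_rot: [-180.0, -0.0, 0.0]
wrist_force: [0.6, 0.2, 1.6]
opening: 18.3
finger_force: 30.0
```

Contact is starting at 121.2, against a predicted 121. Release and withdraw.

Call:
{"fn": "step_arm", "kwargs": {"moves": [{"x": 0, "y": 0, "z": 0, "spin": 0, "claw": 0.6}, {"x": 0, "y": 0, "z": 0, "spin": 0, "claw": 0.6}, {"x": 0, "y": 0, "z": 0, "spin": 0, "claw": 0.6}, {"x": 0, "y": 0, "z": 0, "spin": 0, "claw": 0.6}, {"x": 0, "y": 0, "z": -0.1, "spin": 0, "claw": 0.6}, {"x": 0, "y": 0, "z": -0.3, "spin": 0, "claw": 0.6}, {"x": 0, "y": 0, "z": -0.4, "spin": 0, "claw": 0.6}, {"x": 0.2, "y": 0.2, "z": -0.4, "spin": 0, "claw": 0.6}, {"x": 0.4, "y": 0.4, "z": -0.4, "spin": 0, "claw": 0.6}, {"x": 0.4, "y": 0.7, "z": -0.4, "spin": 0, "claw": 0.6}, {"x": 0.4, "y": 0.7, "z": -0.4, "spin": 0, "claw": 0.6}, {"x": 0.4, "y": 0.7, "z": -0.4, "spin": 0, "claw": 0.6}]}}

```text
clock: 30.4
ee_pos: [522.3, -103.4, 200.8]
eef_rot: [180.0, 0.0, -0.1]
wrist_force: [-0.2, 0.4, 0.5]
opening: 54.5
finger_force: 0.0
```

```bash
python3 - <<'E'
from h import *
s=bot.state();print(s["clock"],s["ee_pos"].round(1),s["opening"])
im=get_image("side");K=get_calibration("side")
a=cv2.resize(im[140:260,290:410],None,fx=5,fy=5,interpolation=cv2.INTER_CUBIC)
for r,z in((29,140),(29,147),(10,171)):
    for P in rings(441.3,39.2,[(r,z)])[::4]: cv2.circle(a,tuple(int(v) for v in (proj(K,P)[0]-[290,140])*5),2,(255,0,255) if z!=140 else (0,255,0),-1)
cv2.imwrite("pics/s13.png",a)
E
```

```text
30.4 [ 522.3 -103.4  200.8] 54.47565694560263
```

View pics/s13.png

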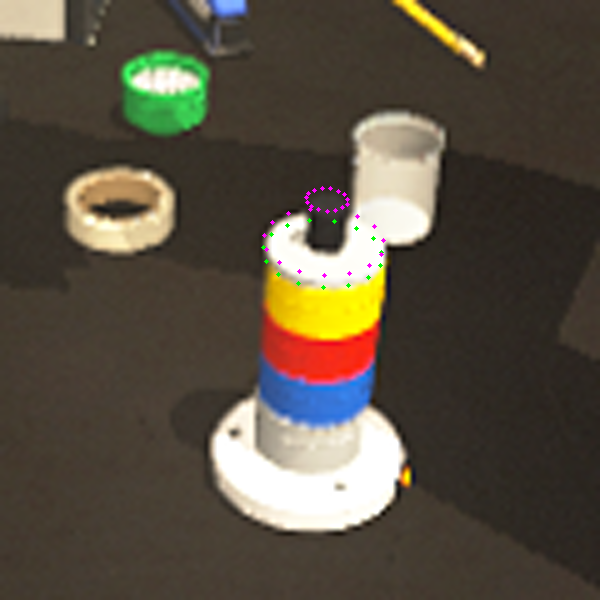

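The lid's disc and knob fall on the predicted outlines: knob top at (327,200), rim around (325,250). It is fully seated and level, and nothing else has moved. Hand in.

```bash
python3 -c "
from cell import bot
print(bot.finish_job())"
```

```text
the job is handed in; nothing more can be done
None
```

The sieve stack is built on the shaker pan in the order asked (blue, red, yellow, then the lid), looks fully seated in the last camera picture, and was handed in at about 30 s of the 112 s allowed; the hand-in returned no verdict.

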